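# Crank a boat-trailer winch back to its strap bolt

## Robot

A 7-joint arm with a two-finger parallel gripper is mounted at the origin on the work surface. World frame = base frame: x ahead of the robot, y to its left, z up, the work surface at z = 0. Lengths are in mm, angles in rad, forces in N, time in s.
With the tool pointing down it reaches from about 400 to 875 mm from the base axis. Payload 19.3 kg.
Tool frame: the origin (TCP) lies at the very end of the fingers, on their centre line; the grasp point (between the pads) lies 19 mm behind it; z points along the fingers, y is the direction in which the jaws open and shut (so a half turn about z gives the same grasp; the last joint's range is limited). The gripper opens to 85 mm and grips with 20 to 120 N. Pads are 22 mm wide; open, the fingers measure 114 mm over their backs; the gripper's body (76 mm by 85 mm) begins 54 mm behind the grasp point. The pads swing forward as they close: fully open they stand 13 mm farther back than shut.
Start: joints at [-1.399, 0.521, -0.036, 1.599, 0.021, 1.021, -0.113], TCP at [149.676, 606.804, 231.291] pointing down, gripper open.
Joint ranges: [-2.91, 2.91], [-0.3, 2.13], [-1.5, 1.42], [0.17, 2.43], [-1.26, 4.41], [0.16, 1.93], [-2.52, 2.52]. Speed limits (rad/s): [1.89, 1.89, 2.39, 2.39, 3.01, 3.01, 3.01].

## Interface

Orientations are given as [roll, pitch, yaw] about the fixed x, y, z axes, in that order (R = Rz(yaw) Ry(pitch) Rx(roll)).
In Python, from bench import robot gives the robot as it stands.
- The arm moves only by the shell command python3 -m jog 'ROWS'. ROWS is JSON, one flat list of numbers, 7 for each row, row after row: the shift along the tool's x, y, z in m, then the turn, a rotation vector about the tool's x, y, z in rad, then the closure, from -1 (fully open) to 1 (shut), so that 0 is half open. In form: [dx, dy, dz, rx, ry, rz, gripper, dx, dy, dz, rx, ry, rz, gripper, ...]. A call has 1 to 5 rows; each row shifts and turns the commanded pose from where the row before left it, along the tool's axes as they then stand; what a row does not reach is not made up. A row lasts 1/8 s, in which the tool goes at most 62.5 mm and 10.7 degrees, less where a joint would pass 70% of its speed; a pose out of reach is approached as far as the arm can. A call with a gripper value outside its range is refused whole. The fingers move at their own pace and stop on an object; the grip force is fixed at half the most. Time passes only in rows, so rows that do not move let the fingers close. It gives the time, the measured TCP pose, the force and the opening at its end, in the units of the state.
- robot.state(): the state, without advancing time (a new reading comes with each control period).
- robot.grab_frame(name): name is "scene" or "top"; returns the picture (384x512x3 uint8, red, green, blue); there is no depth.
- robot.calibration(name): a dict with "K" (3x3 intrinsics, pixels), "cam_to_world" (4x4, takes a point from camera to world coordinates). Camera axes: x right, y up, looking along -z (the intrinsics and any distortion apply to the point x, -y, -z); pixel columns grow to the right and rows downward; lengths in mm; the calibration is good to about 2 mm. A picture is of the moment at which its call begins. calibration takes no time and is no camera call.
- robot.hand_in(): hands the job in, once; it reports no verdict.
The state is a dict: "t": time; "q": joint angles; "joint_velocities": joint speeds; "effort": joint torques, N m; "position": TCP position; "orientation": TCP orientation; "ft_force": force on the tool from outside, world axes, zero at the start; "ft_torque": the same for the moment, N m; "opening": finger opening in mm.
Only numpy, scipy, OpenCV 4.12 (cv2) and the standard library are available. Lean on these libraries where they do the work, as an engineer would, in place of code of your own. Each camera call takes 0.05 s, during which the arm holds its last target.

## Task

Put the loose crank on the square end of the winch's upright shaft while the ratchet pawl is still in: press it down and turn it until it drops fully home on the collar. Then flip the pawl out of the ratchet by its thumb tab and wind the shaft backward (counterclockwise from above) until the strap bolt, the big hexagon head on the large gear, points straight out to the open side of the winch, directly away from its base plate, ready for a new strap. Leave the crank on the shaft, the pawl out and the other parts on the bench where they are.

Things in the scene. Friction and masses are not known exactly. Their poses are not given: they have to be found in the camera images.
- crank_boss (a point): centre of the loose steel crank's boss, half-way up. The boss is a block 36 x 36 mm, 38 mm tall, with an 18 mm square hole right through it, upright. It stands on the bench ready to go on (grip upward). +x runs to the grip, z up. Grasp the flat faces at +y and -y. The crank weighs about 0.4 kg.
- crank_grip (a point): top of the crank's black upright grip (29 mm across): 150 mm from the boss's centre along the crank's +x, 95 mm above the boss's underside. A flat bar 22 mm wide, 8 to 15 mm above the boss's underside, joins them.
- shaft_home (a point): where the boss's centre is when the crank is home: on the shaft's axis, 174 mm above the bench, fixed to the winch frame; +x points out of the winch's open side, z up. The boss then rests on a collar 40 mm across, 19 mm below this point. With the pawl in, the shaft cannot turn counterclockwise (from above); clockwise it turns stiffly (0.3 N m).
- shaft_tip (a point): tip of the same shaft, on its axis, 18 mm above shaft_home; axes as there. Topmost is a round pilot 16.4 mm across, 9 mm tall, bevelled; below it the square, 17 mm across flats, 28 mm tall, down to the collar. The boss slips over the pilot at any angle and stops on the square 28 mm above home; it drops when aligned within 3 degrees. The square's angle varies and is not told.
- pawl_tab (a point): middle of the top edge of the pawl's upright thumb tab, a steel plate 26 mm wide, 5 mm thick, 30 mm tall; 150 mm above the bench, 45 mm above the side plate. Pawl in, it is at x -96, y -26 mm from shaft_home (its axes). Push its broad +y face towards -y: it swings counterclockwise (from above) about the pivot. It takes about 2 N.
- pawl_pivot (a point): the pawl's upright pivot pin, at x -30, y -46 mm from shaft_home, fixed to the frame, axes as shaft_home; the tab's middle is 69 mm from it. At the height of the pin's head (135 mm above the bench).
- pawl (a joint): angle of the ratchet pawl (rad): 0 = in, behind a tooth of the ratchet wheel, the shaft cannot turn counterclockwise; 0.7 = fully out, the shaft turns both ways. A spring throws it over to the nearer end; half-way is 0.35.
- strap_bolt (a point): centre of the top of the strap bolt's hexagon head (19 mm across, 8 mm tall) on the large gear's upper face, 36 mm from the drum's axis, 123 mm above the bench. It goes round with the drum. At the start it lies 15 to 27 degrees counterclockwise (from above) of where it must go.
- drum_axis (a point): the axis of drum and large gear, 68 mm along +y from the shaft, fixed to the frame; axes as shaft_home, 120 mm above the bench. The strap bolt must come to its +x line (y = 0). The gear (106 mm across) turns a third as far as the crank and the opposite way: crank counterclockwise, bolt clockwise. It stays where it is left.
- winch: zinc-plated hand winch bolted on its side to a grey bracket on a plywood board 240 x 290 x 20 mm, all fixed. Origin on the bench under the shaft; +x the open side, base plate and bracket at -x (65 mm from the shaft). Upper side plate 105 mm above the bench; on it the large gear (top 115 mm), the ratchet wheel on the shaft (52 mm across, top 129 mm) and the pawl.
- crank: the same loose crank as a  origin under the boss's centre, on its underside; x from the boss to the grip, z up.
- keel_roller: bystander: a black rubber keel roller, a spool 76 mm across and 100 mm tall, standing; origin under its centre. Leave alone.
- deck_cleat: bystander: an aluminium deck cleat with two horns, 165 mm long along x and 50 mm tall; origin under its centre. Leave alone.
- wrench: bystander: a steel wrench 190 mm long along x, lying flat. Leave alone.
Mind the look-alikes: they are no part of the job. Of the things like the crank, leave any that is turquoise; of the rest the larger one is meant.

How it is judged:
By the outcome, as a careful person would: the job done as asked, in the order asked, and still so for the second after the job is handed in, with the robot touching nothing.
It also fails if it takes over 72 s, if anything falls off the work surface, if the arm or the gripper's body presses on something with over 40 N, if the wrist force passes 120 N, or if a joint passes its speed limit or range.

## Working session

There is one attempt and no reset: what is moved stays moved. The work goes in short steps, Python scripts to look and compute and a shell command to move; the robot and the scene stay as the last step left them, time stands still between calls to the robot, and variables do not carry over. Pictures are saved under pics/ and viewed, and the job is handed in when it is done.

```bash
ls; mkdir -p pics; python3 - <<'E'
from bench import robot
import cv2, numpy as np
np.set_printoptions(precision=2,suppress=True)
for n in("scene","top"):
    im=robot.grab_frame(n); cv2.imwrite(f"pics/{n}0.png",im[:,:,::-1])
    c=robot.calibration(n); print(n,c)
print(robot.state())
E
```

```text
pics
scene {'K': array([[470.06,   0.  , 253.12],
       [  0.  , 470.06, 191.36],
       [  0.  ,   0.  ,   1.  ]]), 'cam_to_world': array([[   0.01,   -0.64,    0.77, 1642.39],
       [   1.  ,    0.  ,   -0.01,   -2.88],
       [   0.01,    0.77,    0.64, 1043.27],
       [   0.  ,    0.  ,    0.  ,    1.  ]])}
top {'K': array([[404.55,   0.  , 252.6 ],
       [  0.  , 404.55, 193.84],
       [  0.  ,   0.  ,   1.  ]]), 'cam_to_world': array([[   0.01,    1.  ,   -0.05,  507.77],
       [  -1.  ,    0.01,    0.02,   12.35],
       [   0.02,    0.05,    1.  , 1244.78],
       [   0.  ,    0.  ,    0.  ,    1.  ]])}
{'t': 0.1, 'q': array([-1.4 ,  0.52, -0.04,  1.6 ,  0.02,  1.02, -0.11]), 'joint_velocities': array([ 0., -0., -0., -0.,  0.,  0.,  0.]), 'effort': array([  0.  , -92.85,   1.98, -37.05,   0.02,   0.01,  -0.  ]), 'position': array([149.63, 606.5 , 230.77]), 'orientation': array([-3.14,  0.  ,  2.9 ]), 'ft_force': array([0.01, 0.44, 0.83]), 'ft_torque': array([-0.03, -0.06,  0.01]), 'opening': 85.31109142292478}
```

View pics/scene0.png

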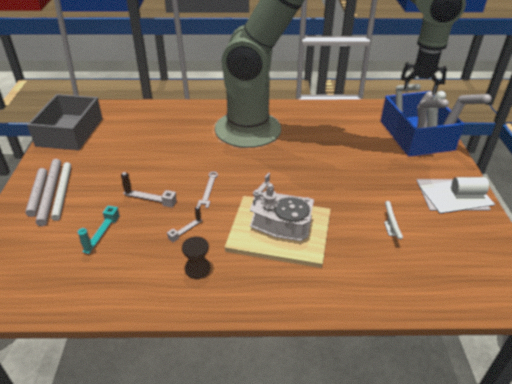

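View pics/top0.png

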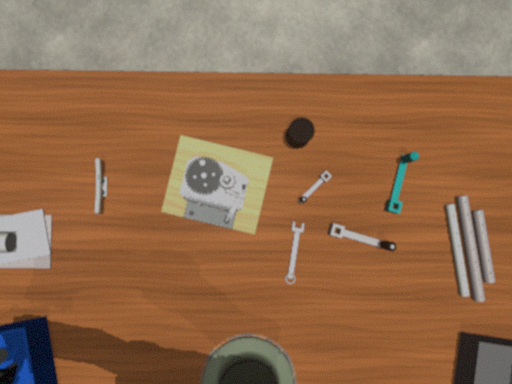

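```bash
python3 - <<'E'
import cv2, numpy as np
t=cv2.imread("pics/top0.png"); s=cv2.imread("pics/scene0.png")
a=cv2.resize(t[125:245,155:280],None,fx=6,fy=6,interpolation=cv2.INTER_CUBIC)[:600]
cv2.imwrite("pics/c1.png",cv2.resize(t[130:240,155:280],(750,660))[:600])
cv2.imwrite("pics/c2.png",cv2.resize(t[200:275,310:410],(800,600),interpolation=cv2.INTER_CUBIC))
cv2.imwrite("pics/c3.png",cv2.resize(s[165:270,220:340],(686,600),interpolation=cv2.INTER_CUBIC))
cv2.imwrite("pics/c4.png",cv2.resize(s[165:225,110:190],(800,600),interpolation=cv2.INTER_CUBIC))
E
```

```text
(no output)
```

View pics/c1.png

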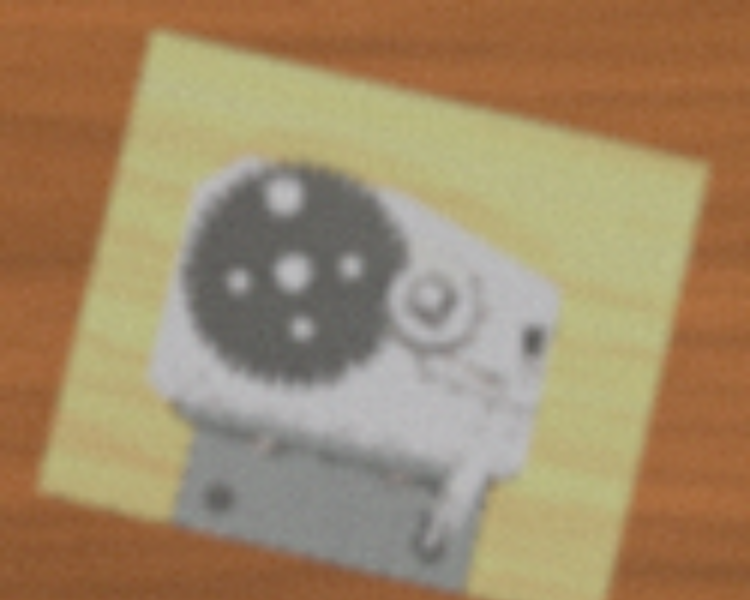

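View pics/c2.png

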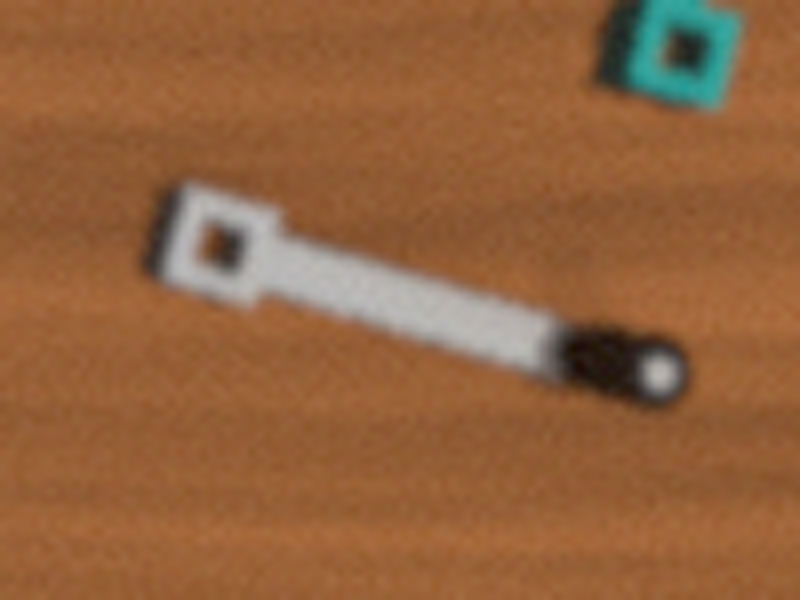

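View pics/c3.png

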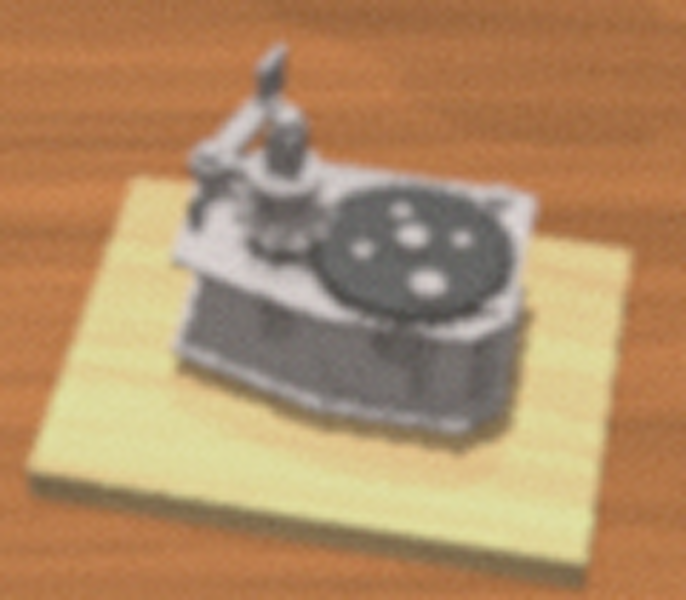

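View pics/c4.png

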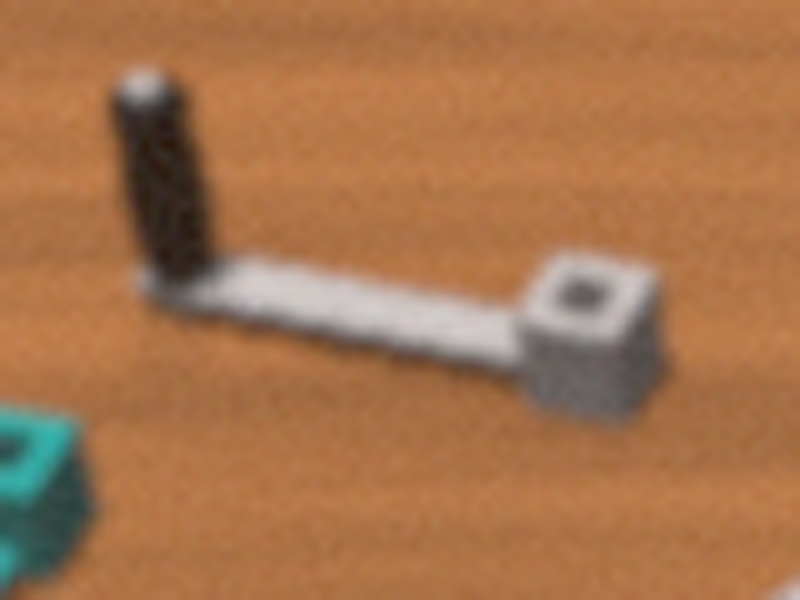

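```bash
cat > h.py <<'E'
import numpy as np, cv2
from bench import robot
np.set_printoptions(precision=1,suppress=True)
def cal(n): c=robot.calibration(n); return np.array(c["K"]),np.array(c["cam_to_world"])
def ray(n,u,v):
    K,T=cal(n); d=np.array([(u-K[0,2])/K[0,0],-(v-K[1,2])/K[1,1],-1]); return T[:3,3],T[:3,:3]@d
def pl(n,u,v,z):
    o,d=ray(n,u,v); return o+d*(z-o[2])/d[2]
def tri(a,b):
    o1,d1=ray("top",*a);o2,d2=ray("scene",*b)
    s=np.linalg.lstsq(np.c_[d1,-d2],o2-o1,rcond=None)[0]
    p,q=o1+s[0]*d1,o2+s[1]*d2; return (p+q)/2,np.linalg.norm(p-q)
def proj(n,p):
    K,T=cal(n); c=T[:3,:3].T@(np.array(p)-T[:3,3]); return np.array([K[0,0]*c[0]/-c[2]+K[0,2],K[1,1]*-c[1]/-c[2]+K[1,2]])
def uc(x,y,s,ox,oy): return ((x+.5)/s-.5+ox,(y+.5)/s-.5+oy)
E
python3 - <<'E'
from h import *
t=cv2.imread("pics/top0.png"); s=cv2.imread("pics/scene0.png")
T=lambda x,y:uc(x,y,6,155,130); C=lambda x,y:uc(x,y,8,310,200); S=lambda x,y:uc(x,y,686/120,220,165); D=lambda x,y:uc(x,y,10,110,165)
# gear by mask top
g=cv2.cvtColor(t,cv2.COLOR_BGR2GRAY); m=np.zeros_like(g); hsv=cv2.cvtColor(t,cv2.COLOR_BGR2HSV)
m[(g<130)&(hsv[...,1]<60)]=255; m[:,:183]=0;m[:,225:]=0;m[:150]=0;m[196:]=0
m=cv2.morphologyEx(m,cv2.MORPH_OPEN,np.ones((3,3)))
cs=max(cv2.findContours(m,0,2)[0],key=cv2.contourArea); h=cv2.convexHull(cs); print("gear ell",cv2.fitEllipse(h),cv2.minEnclosingCircle(h))
(e,_,_)=cv2.fitEllipse(h)
print("gear",pl("top",*e,115),"hub",pl("top",*T(293,272),120))
print("bolt",pl("top",*T(285,196),123),pl("scene",*S(428,284),123))
print("tip",pl("top",*T(432,298),192), pl("scene",*S(290,115),192))
print("boss",pl("top",*C(222,245),38),pl("scene",*D(587,293),38))
print("grip",pl("top",*C(660,372),95),pl("scene",*D(145,83),95))
# boards corners z20
cn=[pl("top",*T(*p),20) for p in [(152,28),(710,163),(38,492)]]; print(cn,[np.linalg.norm(cn[0]-c) for c in cn[1:]])
b=[pl("scene",*S(*p),20) for p in [(132,177),(632,250),(28,472),(585,570)]];print(b)
E
```

```text
gear ell ((203.71006774902344, 175.41554260253906), (35.252967834472656, 36.017826080322266), 38.85051727294922) ((203.71739196777344, 175.36956787109375), 18.155200958251953)
gear [612.5 127.2 115. ] hub [613.5 127.6 120. ]
bolt [648.5 131.3 123. ] [650.6 134.3 123. ]
tip [595.8  59.8 192. ] [600.1  64.8 192. ]
boss [ 458.5 -264.9   38. ] [ 457.4 -261.6   38. ]
grip [ 416.6 -408.2   95. ] [ 417.3 -405.1   95. ]
[array([746.4, 210.5,  20. ]), array([680. , -72.9,  20. ]), array([511.1, 264.2,  20. ])] [np.float64(291.15075173286886), np.float64(241.3899801827704)]
[array([446.4, -16.4,  20. ]), array([511.9, 268. ,  20. ]), array([681.3, -69.3,  20. ]), array([750.1, 211.4,  20. ])]
```

```bash
cat >> h.py <<'E'
def Rz(y): return np.array([[np.cos(y),-np.sin(y)],[np.sin(y),np.cos(y)]])
def st():
    s=robot.state(); return s,np.array(s["position"]),s["orientation"][2]
def plan(p,yawdeg,n,turns=None,start=None):
    s,p0,y=st()
    if start is not None: p0=np.array(start[0],float); y=np.radians(start[1])
    p=np.array(p,float); dy=(np.radians(yawdeg)-y+np.pi)%(2*np.pi)-np.pi
    for i in range(n):
        d=(p-p0)/n; sh=Rz(y).T@d[:2]; y+=dy/n
        print([round(x,4) for x in (sh[0]/1e3,-sh[1]/1e3,-d[2]/1e3)],"rz",round(-dy/n,4))
E
python3 -c "
from h import *
plan([520,150,300],120,8)
print()
plan([458,-263.3,150],74,7,start=([520,150,300],120))"
```

```text
[np.float64(-0.0586), np.float64(-0.0443), np.float64(-0.0087)] rz 0.1007
[np.float64(-0.0628), np.float64(-0.0382), np.float64(-0.0087)] rz 0.1007
[np.float64(-0.0663), np.float64(-0.0317), np.float64(-0.0087)] rz 0.1007
[np.float64(-0.0691), np.float64(-0.0249), np.float64(-0.0087)] rz 0.1007
[np.float64(-0.0713), np.float64(-0.0178), np.float64(-0.0087)] rz 0.1007
[np.float64(-0.0727), np.float64(-0.0105), np.float64(-0.0087)] rz 0.1007
[np.float64(-0.0734), np.float64(-0.0032), np.float64(-0.0087)] rz 0.1007
[np.float64(-0.0734), np.float64(0.0042), np.float64(-0.0087)] rz 0.1007

[np.float64(-0.0467), np.float64(-0.0372), np.float64(0.0214)] rz 0.1147
[np.float64(-0.0507), np.float64(-0.0316), np.float64(0.0214)] rz 0.1147
[np.float64(-0.0539), np.float64(-0.0256), np.float64(0.0214)] rz 0.1147
[np.float64(-0.0565), np.float64(-0.0193), np.float64(0.0214)] rz 0.1147
[np.float64(-0.0583), np.float64(-0.0127), np.float64(0.0214)] rz 0.1147
[np.float64(-0.0594), np.float64(-0.0059), np.float64(0.0214)] rz 0.1147
[np.float64(-0.0597), np.float64(0.0009), np.float64(0.0214)] rz 0.1147
```

```bash
python3 -m jog '[-0.047,-0.035,-0.009,0,0,0.09,-1,-0.050,-0.030,-0.009,0,0,0.09,-1,-0.053,-0.025,-0.009,0,0,0.09,-1,-0.055,-0.020,-0.009,0,0,0.09,-1,-0.057,-0.014,-0.009,0,0,0.09,-1]'
python3 -c "
from h import *
plan([520,150,300],120,5)
plan([530,100,290],110,5)"
```

```text
t: 0.72
position: [340.7, 382.6, 276.5]
orientation: [-3.141, -0.0, 2.447]
ft_force: [0.6, 1.0, -0.1]
opening: 85.5
[np.float64(-0.0573), np.float64(-0.0128), np.float64(-0.0047)] rz 0.0705
[np.float64(-0.0581), np.float64(-0.0087), np.float64(-0.0047)] rz 0.0705
[np.float64(-0.0586), np.float64(-0.0046), np.float64(-0.0047)] rz 0.0705
[np.float64(-0.0587), np.float64(-0.0005), np.float64(-0.0047)] rz 0.0705
[np.float64(-0.0586), np.float64(0.0037), np.float64(-0.0047)] rz 0.0705
[np.float64(-0.0653), np.float64(-0.0192), np.float64(-0.0027)] rz 0.1054
[np.float64(-0.0669), np.float64(-0.0122), np.float64(-0.0027)] rz 0.1054
[np.float64(-0.0678), np.float64(-0.0051), np.float64(-0.0027)] rz 0.1054
[np.float64(-0.068), np.float64(0.0021), np.float64(-0.0027)] rz 0.1054
[np.float64(-0.0674), np.float64(0.0092), np.float64(-0.0027)] rz 0.1054
```

```bash
python3 -m jog '[-0.0575,-0.013,-0.003,0,0,0.08,-1,-0.058,-0.009,-0.003,0,0,0.08,-1,-0.0585,-0.005,-0.003,0,0,0.08,-1,-0.0585,0,-0.003,0,0,0.08,-1,-0.0585,0.004,-0.003,0,0,0.08,-1]'
python3 -c "
from h import *
print(st()[0]['q']);plan([458,-263.3,150],74,8)"
```

```text
t: 1.35
position: [515.9, 147.3, 291.4]
orientation: [-3.142, -0.0, 2.047]
ft_force: [1.0, 0.3, 0.3]
opening: 85.2
[-0.7  0.3  0.3  1.8 -0.1  1.1  0.2]
[np.float64(-0.0423), np.float64(-0.03), np.float64(0.0177)] rz 0.0945
[np.float64(-0.0449), np.float64(-0.0259), np.float64(0.0177)] rz 0.0945
[np.float64(-0.0472), np.float64(-0.0215), np.float64(0.0177)] rz 0.0945
[np.float64(-0.049), np.float64(-0.017), np.float64(0.0177)] rz 0.0945
[np.float64(-0.0504), np.float64(-0.0123), np.float64(0.0177)] rz 0.0945
[np.float64(-0.0513), np.float64(-0.0075), np.float64(0.0177)] rz 0.0945
[np.float64(-0.0518), np.float64(-0.0026), np.float64(0.0177)] rz 0.0945
[np.float64(-0.0518), np.float64(0.0023), np.float64(0.0177)] rz 0.0945
```

```bash
python3 -m jog '[-0.042,-0.03,0.01,0,0,0.095,-1,-0.045,-0.026,0.01,0,0,0.095,-1,-0.047,-0.0215,0.01,0,0,0.095,-1,-0.049,-0.017,0.018,0,0,0.095,-1,-0.0505,-0.012,0.02,0,0,0.095,-1]'
python3 -c "
from h import *
print(st()[0]['q']);plan([458,-263.3,120],74,4)"
```

```text
t: 1.98
position: [478.8, -109.1, 222.9]
orientation: [3.141, -0.0, 1.572]
ft_force: [1.2, 0.2, -1.1]
opening: 85.4
[-0.3  0.4  0.5  2.  -0.2  0.9  0.3]
[np.float64(-0.0385), np.float64(-0.0052), np.float64(0.0257)] rz 0.0701
[np.float64(-0.0388), np.float64(-0.0025), np.float64(0.0257)] rz 0.0701
[np.float64(-0.0389), np.float64(0.0002), np.float64(0.0257)] rz 0.0701
[np.float64(-0.0388), np.float64(0.0029), np.float64(0.0257)] rz 0.0701
```

```bash
python3 -m jog '[-0.0385,-0.005,0.026,0,0,0.07,-1,-0.039,-0.0025,0.026,0,0,0.07,-1,-0.039,0,0.026,0,0,0.07,-1,-0.039,0.003,0.026,0,0,0.07,-1,0,0,0,0,0,0,-1]'
python3 - <<'E'
from h import *
for n in("scene","top"):
    cv2.imwrite(f"pics/{n}1.png",robot.grab_frame(n)[:,:,::-1])
    s,p,y=st(); print(proj(n,p),proj(n,[458,-263.3,38]))
s=cv2.imread("pics/scene1.png");t=cv2.imread("pics/top1.png")
cv2.imwrite("pics/d1.png",np.hstack([cv2.resize(s[120:220,100:200],(400,400)),cv2.resize(t[180:280,300:400],(400,400))]))
print(p,y);plan([458,-263.3,9],74,2)
E
```

```text
t: 2.6
position: [457.0, -264.8, 117.6]
orientation: [-3.139, 0.001, 1.29]
ft_force: [-0.0, 1.1, -0.0]
opening: 85.5
[164.9 174.7] [167.7 194. ]
[343.  231.4] [336.8 230.4]
[ 458.7 -262.3  119.1] 1.2945879387808326
[np.float64(-0.0006), np.float64(-0.0002), np.float64(0.055)] rz 0.0015
[np.float64(-0.0006), np.float64(-0.0002), np.float64(0.055)] rz 0.0015
```

View pics/d1.png

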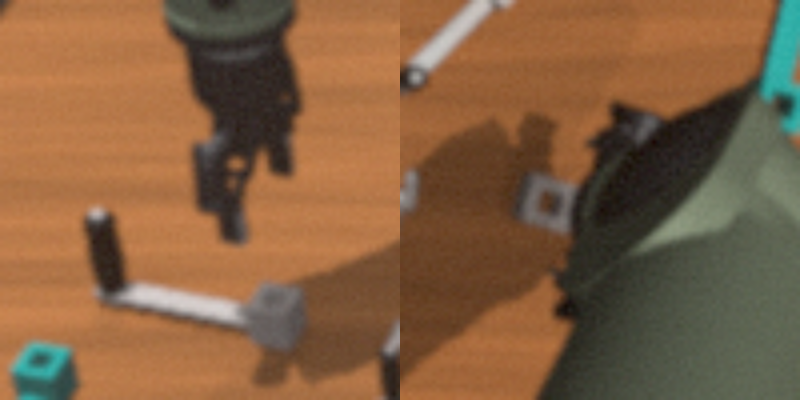

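```bash
python3 -m jog '[0,0,0.05,0,0,0,-1,0,0,0.045,0,0,0,-1,0,0,0.012,0,0,0,-1,0,0,0,0,0,0,-1]'; python3 -m jog '[0,0,0,0,0,0,1,0,0,0,0,0,0,1,0,0,0,0,0,0,1,0,0,0,0,0,0,1]'
```

```text
t: 3.2
position: [459.3, -262.1, 12.9]
orientation: [3.142, -0.0, 1.296]
ft_force: [0.1, -0.3, 0.7]
opening: 85.4
t: 3.7
position: [459.3, -262.4, 13.2]
orientation: [3.141, -0.0, 1.294]
ft_force: [-2.4, 3.3, 16.1]
opening: 34.9
```

```bash
python3 -m jog '[0,0,0,0,0,0,1,0,0,0,0,0,0,1]'; python3 -m jog '[0,0,-0.02,0,0,0,1,0,0,-0.03,0,0,0,1,0,0,0,0,0,0,1]'
```

```text
t: 3.95
position: [459.3, -262.4, 13.3]
orientation: [3.141, -0.0, 1.294]
ft_force: [-2.2, 2.9, 15.7]
opening: 34.9
t: 4.32
position: [459.8, -262.6, 63.9]
orientation: [3.139, 0.0, 1.295]
ft_force: [0.2, -0.6, -3.8]
opening: 35.2
```

```bash
python3 -c "
from h import *
plan([460,-262,160],74.2,2)
plan([598,62,240],74.2,8,start=([460,-262,160],74.2))"
```

```text
[np.float64(0.0003), np.float64(0.0), np.float64(-0.0481)] rz -0.0001
[np.float64(0.0003), np.float64(0.0), np.float64(-0.0481)] rz -0.0001
[np.float64(0.0437), np.float64(0.0056), np.float64(-0.01)] rz -0.0
[np.float64(0.0437), np.float64(0.0056), np.float64(-0.01)] rz -0.0
[np.float64(0.0437), np.float64(0.0056), np.float64(-0.01)] rz -0.0
[np.float64(0.0437), np.float64(0.0056), np.float64(-0.01)] rz -0.0
[np.float64(0.0437), np.float64(0.0056), np.float64(-0.01)] rz -0.0
[np.float64(0.0437), np.float64(0.0056), np.float64(-0.01)] rz -0.0
[np.float64(0.0437), np.float64(0.0056), np.float64(-0.01)] rz -0.0
[np.float64(0.0437), np.float64(0.0056), np.float64(-0.01)] rz -0.0
```

```bash
python3 -m jog '[0,0,-0.048,0,0,0,1,0,0,-0.048,0,0,0,1,0.043,0.0055,-0.01,0,0,0,1,0.043,0.0055,-0.01,0,0,0,1,0.043,0.0055,-0.01,0,0,0,1]' && python3 -m jog '[0.044,0.0055,-0.01,0,0,0,1,0.044,0.0055,-0.01,0,0,0,1,0.044,0.0055,-0.01,0,0,0,1,0.044,0.0055,-0.01,0,0,0,1,0.044,0.0055,-0.01,0,0,0,1]'
python3 -m jog '[0,0,0,0,0,0,1]'
python3 - <<'E'
from h import *
for n in("scene","top"):
    cv2.imwrite(f"pics/{n}2.png",robot.grab_frame(n)[:,:,::-1])
s,p,y=st();print(p,y,s['q'])
s=cv2.imread("pics/scene2.png");t=cv2.imread("pics/top2.png")
cv2.imwrite("pics/e1.png",cv2.resize(s[110:230,200:340],(700,600),interpolation=cv2.INTER_CUBIC))
cv2.imwrite("pics/e2.png",cv2.resize(t[120:240,160:320],(800,600)))
E
```

```text
t: 4.95
position: [510.1, -141.1, 187.8]
orientation: [-3.141, -0.0, 1.295]
ft_force: [0.2, -1.2, -3.1]
opening: 34.9
t: 5.58
position: [596.5, 63.1, 237.6]
orientation: [-3.141, 0.0, 1.295]
ft_force: [1.0, 0.7, -3.9]
opening: 34.8
t: 5.7
position: [597.0, 65.5, 237.2]
orientation: [-3.141, -0.001, 1.3]
ft_force: [0.6, -0.4, -4.8]
opening: 35.0
[596.   61.6 237.2] 1.2955518875043786 [-0.6  0.5  0.6  1.7 -0.3  1.  -0.2]
```

View pics/e1.png

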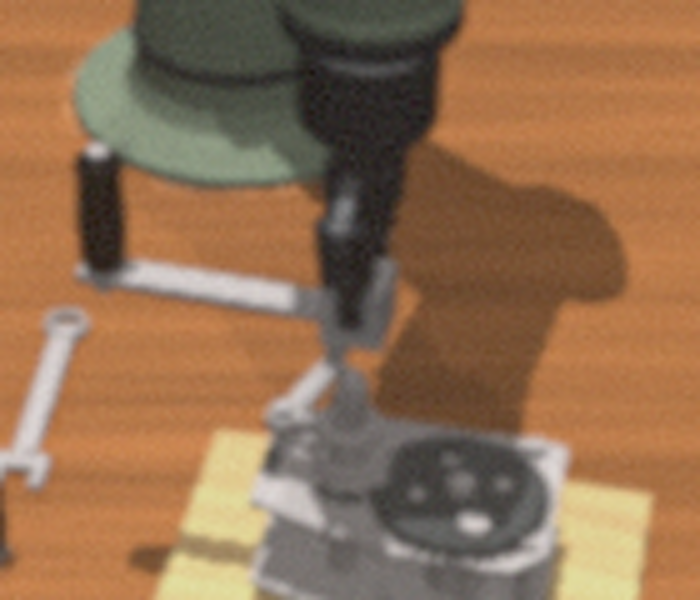

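View pics/e2.png

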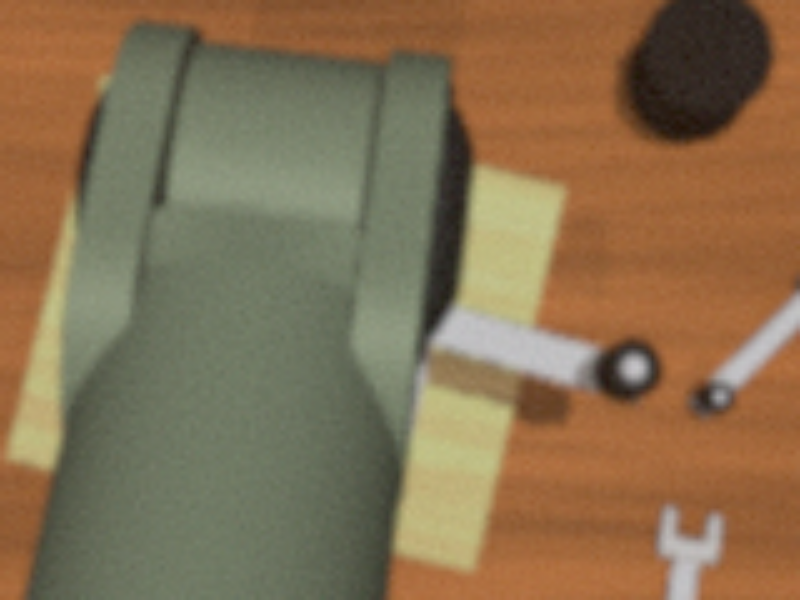

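```bash
python3 - <<'E'
from h import *
def grip(n,f,box):
    im=cv2.imread(f); x0,y0,x1,y1=box; c=im[y0:y1,x0:x1].astype(float)
    return c
def centroid(f,x,y,r=6):
    im=cv2.imread(f).astype(float); X0,Y0=int(round(x))-r,int(round(y))-r
    g=im[Y0:Y0+2*r+1,X0:X0+2*r+1].min(2); w=np.clip(g-110,0,None)
    n,l,st_,ce=cv2.connectedComponentsWithStats((w>0).astype(np.uint8))
    k=min(range(1,n),key=lambda i:np.hypot(*(ce[i]-r))); w=w*(l==k)
    yy,xx=np.mgrid[:2*r+1,:2*r+1]; return (xx*w).sum()/w.sum()+X0,(yy*w).sum()/w.sum()+Y0
g0t=centroid("pics/top0.png",*uc(660,372,8,310,200)); g0s=centroid("pics/scene0.png",*uc(145,83,10,110,165))
g1t=centroid("pics/top2.png",*uc(632,370,5,160,120)); g1s=centroid("pics/scene2.png",*uc(97,150,5,200,110))
print(g0t,g0s,g1t,g1s)
print("tri0",tri(g0t,g0s),"tri1",tri(g1t,g1s))
for z1 in(319,):
  for n,a,b,boss in(("top",g0t,g1t,[458.5,-264.9]),("scene",g0s,g1s,[457.4,-261.6])):
    A=pl(n,*a,95);B=pl(n,*b,z1); print(n,A,B,"disp",(B-A),"boss now",np.array(boss)+(B-A)[:2])
# gear scene
s=cv2.imread("pics/scene0.png");g=cv2.cvtColor(s,cv2.COLOR_BGR2GRAY);hsv=cv2.cvtColor(s,cv2.COLOR_BGR2HSV)
m=((g<115)&(hsv[...,1]<70)).astype(np.uint8)*255; m[:197]=0;m[224:]=0;m[:,:273]=0;m[:,313:]=0
m=cv2.morphologyEx(m,cv2.MORPH_OPEN,np.ones((3,3)))
cs=max(cv2.findContours(m,0,2)[0],key=cv2.contourArea);h=cv2.convexHull(cs);e=cv2.fitEllipse(h);print(e,pl("scene",*e[0],115))
v=s.copy();cv2.drawContours(v,[h],-1,(0,0,255),1)
t=cv2.imread("pics/top0.png")
for (n,im,P) in(("top",t,(597,61)),("scene",v,(599,65))):
  im2=cv2.resize(im,None,fx=8,fy=8,interpolation=cv2.INTER_CUBIC)
  for z,r in((192,6.5),(155,20),(129,26)):
    pts=np.array([proj(n,[P[0]+r*np.cos(a),P[1]+r*np.sin(a),z]) for a in np.linspace(0,6.3,40)])
    cv2.polylines(im2,[((pts+.5)*8-.5).astype(int)],True,(0,0,255) if z!=155 else (255,0,0),1)
  c=(proj(n,[P[0],P[1],155])*8).astype(int); cv2.imwrite(f"pics/z_{n}.png",im2[c[1]-250:c[1]+250,c[0]-200:c[0]+300])
a=cv2.imread("pics/z_top.png");b=cv2.imread("pics/z_scene.png");cv2.imwrite("pics/z.png",cv2.resize(np.hstack([a,b]),(800,400)))
E
```

```text
(np.float64(392.0336322869955), np.float64(246.28251121076232)) (np.float64(123.70032573289902), np.float64(172.94462540716611)) (np.float64(286.3822260569456), np.float64(193.06471095772218)) (np.float64(220.44511668107174), np.float64(137.54796888504754))
tri0 (array([ 415.8, -407.6,   93.8]), np.float64(1.8371563414275358)) tri1 (array([554.2, -78.8, 323.3]), np.float64(8.189859417331322))
top [ 415.9 -408.2   95. ] [554.4 -83.3 319. ] disp [138.5 324.8 224. ] boss now [597.   59.9]
scene [ 417.8 -406.1   95. ] [548.3 -75.1 319. ] disp [130.6 331.  224. ] boss now [588.   69.4]
((291.2336120605469, 210.08241271972656), (24.97496795654297, 34.160640716552734), 93.58202362060547) [623.9 127.5 115. ]
```

View pics/z.png

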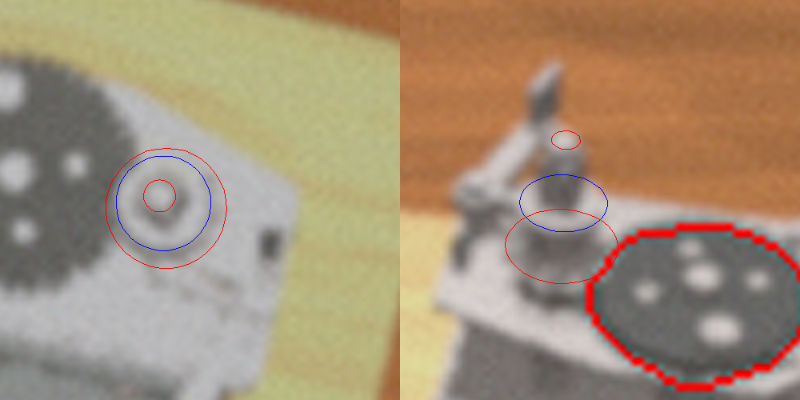

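```bash
python3 -m jog '[0,0,0.015,0,0,0,1,0,0,0.012,0,0,0,1,0,0,0,0,0,0,1]'; python3 -m jog '[0,0,0.004,0,0,0,1,0,0,0,0,0,0,1]';python3 -m jog '[0,0,0.003,0,0,0,1,0,0,0,0,0,0,1]'
```

```text
t: 6.18
position: [595.6, 61.0, 209.9]
orientation: [-3.14, 0.001, 1.294]
ft_force: [-0.2, 0.4, -3.1]
opening: 34.5
t: 6.42
position: [596.4, 61.4, 207.2]
orientation: [3.142, 0.0, 1.295]
ft_force: [-0.3, 0.1, -4.0]
opening: 35.2
t: 6.68
position: [596.3, 61.5, 204.2]
orientation: [-3.142, 0.0, 1.295]
ft_force: [-0.6, 0.0, -3.9]
opening: 34.8
```

```bash
for i in 1; do python3 -m jog '[0,0,0.003,0,0,0,1,0,0,0,0,0,0,1]';python3 -m jog '[0,0,0.003,0,0,0,1,0,0,0,0,0,0,1]'; done
```

```text
t: 6.92
position: [596.6, 62.0, 201.1]
orientation: [3.141, -0.001, 1.295]
ft_force: [2.8, 4.4, -6.4]
opening: 35.1
t: 7.18
position: [596.8, 62.2, 198.3]
orientation: [3.141, -0.001, 1.295]
ft_force: [4.5, 5.7, -6.2]
opening: 34.9
```

```bash
python3 -m jog '[0.0011,0.0004,0,0,0,0,1,0,0,0,0,0,0,1]';python3 -m jog '[0,0,0.003,0,0,0,1,0,0,0,0,0,0,1]'
```

```text
t: 7.42
position: [597.0, 62.4, 198.2]
orientation: [-3.141, 0.0, 1.295]
ft_force: [1.6, 3.3, -6.0]
opening: 35.0
t: 7.68
position: [597.3, 62.4, 195.8]
orientation: [3.141, -0.001, 1.295]
ft_force: [-1.3, 3.0, 5.9]
opening: 34.9
```

```bash
python3 -m jog '[0.0008,0,0.001,0,0,0,1,0,0,0,0,0,0,1]';python3 -m jog '[0,0,0,0,0,-0.05,1,0,0,0,0,0,-0.05,1,0,0,0,0,0,-0.05,1]'
```

```text
t: 7.92
position: [597.6, 62.6, 195.3]
orientation: [3.141, -0.0, 1.294]
ft_force: [-4.3, -0.4, 16.1]
opening: 34.9
t: 8.3
position: [597.9, 62.5, 195.5]
orientation: [3.14, -0.0, 1.446]
ft_force: [-2.4, 0.3, 17.0]
opening: 34.8
```

```bash
python3 -m jog '[0,0,0,0,0,-0.05,1,0,0,0,0,0,-0.05,1,0,0,0,0,0,-0.05,1,0,0,0,0,0,-0.05,1]';python3 -m jog '[0,0,0,0,0,-0.05,1,0,0,0,0,0,-0.05,1,0,0,0,0,0,-0.05,1,0,0,0,0,0,-0.05,1]'
```

```text
t: 8.8
position: [598.1, 62.5, 195.7]
orientation: [3.139, -0.0, 1.646]
ft_force: [-1.2, -0.9, 18.0]
opening: 34.8
t: 9.3
position: [598.2, 62.6, 195.8]
orientation: [3.139, 0.001, 1.846]
ft_force: [-2.3, 0.4, 17.1]
opening: 35.0
```

```bash
python3 -m jog '[0,0,0,0,0,-0.05,1,0,0,0,0,0,-0.05,1,0,0,0,0,0,-0.05,1,0,0,0,0,0,-0.05,1]'
```

```text
t: 9.8
position: [598.3, 62.6, 195.8]
orientation: [3.139, 0.001, 2.046]
ft_force: [-0.6, 0.6, 17.1]
opening: 35.1
```

```bash
python3 -m jog '[0,0,0,0,0,-0.05,1,0,0,0,0,0,-0.05,1,0,0,0,0,0,-0.05,1,0,0,0,0,0,-0.05,1]'; python3 -c "
from h import *
s=robot.state();print(s['ft_torque'],s['q'])"
```

```text
t: 10.3
position: [598.3, 62.8, 195.7]
orientation: [3.139, 0.002, 2.246]
ft_force: [-0.4, 1.2, 15.4]
opening: 35.0
[ 0.3  0.2 -0.1] [-0.4  0.5  0.3  1.7 -0.2  0.9  0.6]
```

```bash
python3 -m jog '[0,0,0,0,0,-0.05,1,0,0,0,0,0,-0.05,1,0,0,0,0,0,-0.05,1,0,0,0,0,0,-0.05,1]'; python3 -c "
from h import *
s=robot.state();print(s['ft_torque'],s['q'])"
```

```text
t: 10.8
position: [598.3, 62.9, 195.6]
orientation: [3.14, 0.002, 2.446]
ft_force: [0.2, 1.8, 13.6]
opening: 35.3
[ 0.5  0.1 -0.1] [-0.4  0.5  0.3  1.7 -0.2  0.9  0.8]
```

```bash
python3 -m jog '[0,0,0.0003,0,0,-0.05,1,0,0,0,0,0,-0.05,1,0,0,0,0,0,-0.05,1,0,0,0,0,0,-0.05,1]'; python3 -c "
from h import *
s=robot.state();print(s['ft_torque'],s['q'])"
```

```text
t: 11.3
position: [597.1, 62.6, 194.0]
orientation: [-3.141, 0.0, 2.646]
ft_force: [0.7, -0.7, -3.8]
opening: 35.1
[0.1 0.2 0. ] [-0.3  0.5  0.2  1.7 -0.1  0.9  1. ]
```

```bash
python3 -m jog '[0,0,0,0,0,-0.05,1,0,0,0,0,0,-0.05,1,0,0,0,0,0,-0.05,1,0,0,0,0,0,-0.05,1]'; python3 -c "
from h import *
s=robot.state();print(s['ft_torque'],s['q'])"
```

```text
t: 11.8
position: [596.9, 62.5, 193.6]
orientation: [-3.141, -0.001, 2.846]
ft_force: [0.7, 0.2, -3.6]
opening: 35.2
[ 0.1  0.2 -0.3] [-0.3  0.5  0.2  1.7 -0.1  0.9  1.2]
```

```bash
python3 -m jog '[0,0,0.004,0,0,0,1,0,0,0.004,0,0,0,1,0,0,0,0,0,0,1]'; python3 -c "
from h import *
s=robot.state();print(s['ft_torque'],s['q'])"
```

```text
t: 12.18
position: [597.1, 62.5, 186.6]
orientation: [-3.141, 0.0, 2.843]
ft_force: [-6.2, -0.1, 12.1]
opening: 35.0
[ 0.   1.4 -0.4] [-0.3  0.5  0.2  1.7 -0.1  0.9  1.2]
```

```bash
python3 -m jog '[0,0,0,0,0,0.05,1,0,0,0,0,0,0,1]'; python3 -c "
from h import *
s=robot.state();print(s['ft_torque'],s['ft_force'])"; python3 -m jog '[0,0,0.004,0,0,0,1,0,0,0.004,0,0,0,1,0,0,0,0,0,0,1]'; python3 -c "
from h import *
s=robot.state();print(s['ft_torque'],s['q'])"
```

```text
t: 12.42
position: [597.0, 62.7, 186.0]
orientation: [-3.141, -0.0, 2.794]
ft_force: [-2.9, -0.9, 5.1]
opening: 35.0
[-0.3  1.  -0.1] [-2.9 -0.9  5.1]
t: 12.8
position: [596.9, 62.7, 177.7]
orientation: [-3.141, -0.001, 2.795]
ft_force: [-3.2, -1.9, 1.8]
opening: 35.1
[-0.2  0.8 -0.1] [-0.3  0.5  0.2  1.7 -0.1  0.9  1.1]
```

```bash
python3 -m jog '[0,0,0.004,0,0,0,1,0,0,0.003,0,0,0,1,0,0,0,0,0,0,1]'; python3 -m jog '[0,0,0.003,0,0,0,1,0,0,0,0,0,0,1]'
```

```text
t: 13.18
position: [597.0, 62.7, 171.1]
orientation: [-3.141, -0.0, 2.795]
ft_force: [-4.6, -1.7, 6.6]
opening: 34.4
t: 13.42
position: [597.0, 62.6, 168.3]
orientation: [-3.141, -0.0, 2.795]
ft_force: [-6.0, -1.3, 10.8]
opening: 35.3
```

```bash
python3 -m jog '[0,0,0.002,0,0,0,1,0,0,0,0,0,0,1]';  python3 -m jog '[0,0,0.002,0,0,0,1,0,0,0,0,0,0,1]'
```

```text
t: 13.68
position: [597.2, 62.7, 168.1]
orientation: [3.141, 0.0, 2.795]
ft_force: [-18.6, -2.6, 40.6]
opening: 35.1
t: 13.92
position: [597.4, 62.7, 167.9]
orientation: [3.14, 0.001, 2.795]
ft_force: [-29.3, -3.3, 70.8]
opening: 34.8
```

```bash
python3 -m jog '[0,0,-0.0035,0,0,0,1,0,0,0,0,0,0,-0.3,0,0,0,0,0,0,-0.3,0,0,0,0,0,0,-0.3]'; python3 -m jog '[0,0,-0.02,0,0,0,-0.3,0,0,-0.03,0,0,0,-0.3,0,0,-0.01,0,0,0,-0.3]'
python3 - <<'E'
from h import *
S=np.array([597,62.6]);W=Rz(np.radians(-13.2))
w=lambda x,y:S+W@[x,y]
print("tab",w(-96,-26),proj("top",[*w(-96,-26),150]),proj("scene",[*w(-96,-26),150]))
print("start",w(-96,2))
s=robot.state();print(s['q'])
plan([*w(-96,2),205],76.8,8)
E
```

```text
t: 14.42
position: [597.4, 63.2, 167.2]
orientation: [-3.141, -0.0, 2.795]
ft_force: [1.8, 0.1, 0.7]
opening: 55.5
t: 14.8
position: [597.9, 63.2, 228.9]
orientation: [3.141, 0.002, 2.795]
ft_force: [0.2, -0.6, -0.8]
opening: 55.6
tab [497.6  59.2] [227.2 216.8] [266.7 174.2]
start [504.   86.5]
[-0.3  0.5  0.2  1.7 -0.1  1.   1.1]
[np.float64(0.012), np.float64(-0.0013), np.float64(0.003)] rz 0.1818
[np.float64(0.0116), np.float64(-0.0034), np.float64(0.003)] rz 0.1818
[np.float64(0.0108), np.float64(-0.0055), np.float64(0.003)] rz 0.1818
[np.float64(0.0096), np.float64(-0.0073), np.float64(0.003)] rz 0.1818
[np.float64(0.0082), np.float64(-0.0089), np.float64(0.003)] rz 0.1818
[np.float64(0.0064), np.float64(-0.0103), np.float64(0.003)] rz 0.1818
[np.float64(0.0044), np.float64(-0.0113), np.float64(0.003)] rz 0.1818
[np.float64(0.0023), np.float64(-0.0119), np.float64(0.003)] rz 0.1818
```

```bash
python3 -m jog '[0.012,-0.001,0,0,0,0.18,1,0.0115,-0.0035,0,0,0,0.18,1,0.011,-0.0055,0,0,0,0.18,1,0.0095,-0.0075,0,0,0,0.18,1,0.008,-0.009,0,0,0,0.18,1]'; python3 -m jog '[0.0065,-0.0105,0,0,0,0.18,1,0.0045,-0.0115,0,0,0,0.18,1,0.0025,-0.012,0,0,0,0.18,1,0,0,0,0,0,0,1]'
python3 - <<'E'
from h import *
for n in("scene","top"):
    cv2.imwrite(f"pics/{n}3.png",robot.grab_frame(n)[:,:,::-1])
s=cv2.imread("pics/scene3.png");t=cv2.imread("pics/top3.png")
cv2.imwrite("pics/f.png",np.hstack([cv2.resize(s[110:240,210:340],(400,400)),cv2.resize(t[120:240,150:270],(400,400))]))
plan([504,86.5,130],76.8,3)
E
```

```text
t: 15.42
position: [537.9, 77.4, 226.9]
orientation: [-3.141, 0.0, 1.889]
ft_force: [-0.2, 0.8, 0.1]
opening: 0.1
t: 15.92
position: [502.0, 86.2, 227.1]
orientation: [-3.141, 0.001, 1.357]
ft_force: [0.8, -0.3, -0.6]
opening: -0.0
[np.float64(0.0002), np.float64(0.0004), np.float64(0.0324)] rz 0.0064
[np.float64(0.0003), np.float64(0.0003), np.float64(0.0324)] rz 0.0064
[np.float64(0.0003), np.float64(0.0003), np.float64(0.0324)] rz 0.0064
```

View pics/f.png

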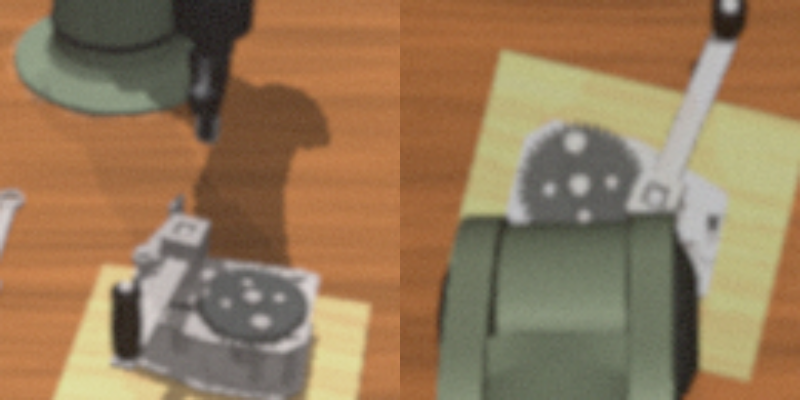

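```bash
python3 -m jog '[0,0,0.05,0,0,0,1,0,0,0.03,0,0,0,1,0,0,0,0,0,0,1]'; python3 -m jog '[0,0,0.017,0,0,0,1,0,0,0,0,0,0,1]'
```

```text
t: 16.4
position: [501.9, 85.2, 146.0]
orientation: [-3.139, 0.002, 1.357]
ft_force: [0.4, 0.9, 0.1]
opening: -0.0
t: 16.65
position: [502.5, 85.8, 130.3]
orientation: [-3.141, 0.0, 1.356]
ft_force: [-0.5, -0.2, -0.7]
opening: -0.2
```

```bash
python3 -m jog '[-0.010,0,0,0,0,0,1,-0.006,0,0,0,0,0,1,-0.005,0,0,0,0,0,1]'; python3 -m jog '[-0.005,0,0,0,0,0,1,-0.005,0,0,0,0,0,1]'; python3 -m jog '[-0.006,0,0,0,0,0,1,-0.006,0,0,0,0,0,1]'
```

```text
t: 17.02
position: [498.0, 65.1, 130.9]
orientation: [3.141, -0.001, 1.355]
ft_force: [-1.0, 0.6, -0.1]
opening: -0.0
t: 17.27
position: [495.8, 55.1, 130.5]
orientation: [3.142, 0.0, 1.355]
ft_force: [-0.1, 0.6, -0.5]
opening: 0.1
t: 17.52
position: [493.2, 43.3, 130.5]
orientation: [3.142, 0.0, 1.355]
ft_force: [0.7, 0.3, 1.4]
opening: -0.0
```

```bash
python3 -m jog '[-0.006,0,0,0,0,0,1,-0.004,0,0,0,0,0,1,0,0,0,0,0,0,1]'; python3 -m jog '[0.02,0,0,0,0,0,1,0.02,0,-0.03,0,0,0,1,0.02,0,-0.055,0,0,0,1]'
python3 - <<'E'
from h import *
for n in("scene","top"):
    cv2.imwrite(f"pics/{n}4.png",robot.grab_frame(n)[:,:,::-1])
s=cv2.imread("pics/scene4.png");t=cv2.imread("pics/top4.png")
cv2.imwrite("pics/f4.png",np.hstack([cv2.resize(s[140:240,220:320],(400,400)),cv2.resize(t[140:240,170:270],(400,400))]))
print(st()[1:])
E
```

```text
t: 17.9
position: [491.1, 33.8, 130.5]
orientation: [-3.142, 0.0, 1.354]
ft_force: [-0.6, 0.7, 0.6]
opening: -0.0
t: 18.27
position: [503.3, 94.5, 215.4]
orientation: [-3.139, 0.002, 1.356]
ft_force: [1.5, 0.6, 0.8]
opening: -0.1
(array([506.4,  96.3, 219.7]), np.float64(1.3580716018211136))
```

View pics/f4.png

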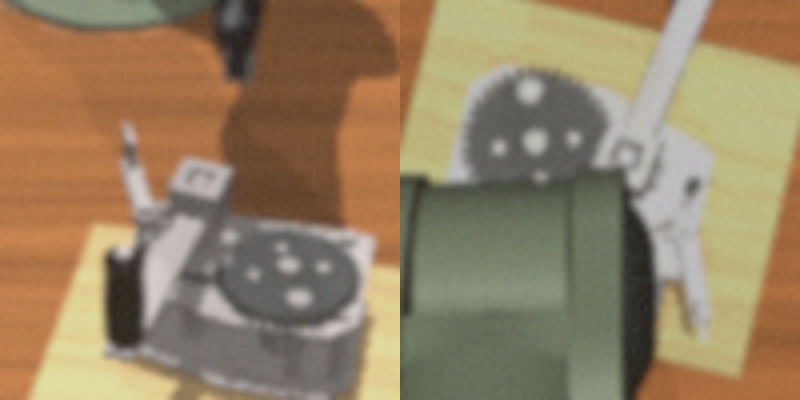

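```bash
cat > m.py <<'E'
from h import *
def board(f="pics/top0.png"):
    im=cv2.imread(f); hsv=cv2.cvtColor(im,cv2.COLOR_BGR2HSV)
    m=cv2.inRange(hsv,(20,60,120),(40,255,255)); m=cv2.morphologyEx(m,cv2.MORPH_OPEN,np.ones((3,3)))
    c=max(cv2.findContours(m,0,1)[0],key=cv2.contourArea); h=cv2.convexHull(c)
    c=c[:,0,:].astype(float); r=cv2.boxPoints(cv2.minAreaRect(h)); out=[]
    for i in range(4):
        a,b=r[i],r[(i+1)%4]; d=(b-a)/np.linalg.norm(b-a); n=np.array([-d[1],d[0]])
        t=(c-a)@d; L=np.linalg.norm(b-a); k=(abs((c-a)@n)<2.0)&(t>8)&(t<L-8)
        if k.sum()<20: continue
        vx,vy,x0,y0=cv2.fitLine(c[k].astype(np.float32),cv2.DIST_HUBER,0,.01,.01).ravel()
        p,q=pl("top",x0-vx*30,y0-vy*30,20),pl("top",x0+vx*30,y0+vy*30,20); e=(q-p)[:2]
        an=np.degrees(np.arctan2(e[1],e[0])); out.append((round((an+45)%90-45,2),k.sum()))
    return out
def blob(g,x,y,r,th):
    x0,y0=int(round(x)),int(round(y)); c=g[y0-r:y0+r+1,x0-r:x0+r+1]; w=np.clip(c-th,0,None)
    n,l,s_,ce=cv2.connectedComponentsWithStats((w>0).astype(np.uint8)); k=min(range(1,n),key=lambda i:np.hypot(*(ce[i]-r))); w=w*(l==k)
    yy,xx=np.mgrid[:2*r+1,:2*r+1]; return (xx*w).sum()/w.sum()+x0-r,(yy*w).sum()/w.sum()+y0-r
def bolt(f,n,b,h,th=130):
    g=cv2.cvtColor(cv2.imread(f),cv2.COLOR_BGR2GRAY).astype(float)
    B=blob(g,*b,5,th);H=blob(g,*h,5,th); PB=pl(n,*B,123);PH=pl(n,*H,120);v=(PB-PH)[:2]
    return B,H,PB,PH,np.linalg.norm(v),np.degrees(np.arctan2(v[1],v[0]))
E
python3 - <<'E'
from m import *
print(board())
for th in(120,135,150):
  print(bolt("pics/top0.png","top",uc(285,196,6,155,130),uc(293,272,6,155,130),th)[2:])
  print(bolt("pics/top4.png","top",(170+130/4,140+91/4),(170+136/4,140+142/4),th)[2:])
  print(bolt("pics/scene4.png","scene",(220+299/4,140+298/4),(220+289/4,140+265/4),th)[2:])
  print(bolt("pics/scene0.png","scene",uc(428,284,686/120,220,165),uc(412,236,686/120,220,165),th)[2:])
E
```

```text
[(np.float64(-12.82), np.int64(61)), (np.float64(-13.2), np.int64(77)), (np.float64(-13.44), np.int64(62)), (np.float64(-13.14), np.int64(31))]
(array([651.5, 133. , 123. ]), array([613.4, 127.7, 120. ]), np.float64(38.56331310413017), np.float64(8.00437497480576))
(array([649.8, 132.3, 123. ]), array([613.4, 127.6, 120. ]), np.float64(36.694488268051096), np.float64(7.452190316652906))
(array([649.2, 134. , 123. ]), array([606.7, 128.9, 120. ]), np.float64(42.843684838935154), np.float64(6.839108756151308))
(array([649.3, 134.3, 123. ]), array([606. , 128.7, 120. ]), np.float64(43.62038530823861), np.float64(7.404893733017492))
(array([648.8, 131.8, 123. ]), array([613.3, 127.8, 120. ]), np.float64(35.72974983556219), np.float64(6.451699533013065))
(array([648.9, 131.5, 123. ]), array([613.3, 127.7, 120. ]), np.float64(35.852785107079896), np.float64(6.124875538360684))
(array([649.3, 134. , 123. ]), array([610.3, 129.7, 120. ]), np.float64(39.17048243774525), np.float64(6.324982806522219))
(array([649.2, 134.5, 123. ]), array([610.1, 129.7, 120. ]), np.float64(39.458385937773556), np.float64(6.925121893118796))
(array([648.8, 131.7, 123. ]), array([613.3, 127.7, 120. ]), np.float64(35.73775093603065), np.float64(6.422481715125619))
(array([648.9, 131.5, 123. ]), array([613.3, 127.7, 120. ]), np.float64(35.776066025455805), np.float64(6.1303235056827905))
(array([649.3, 133.9, 123. ]), array([610.6, 129.6, 120. ]), np.float64(38.92747938193332), np.float64(6.382795198618847))
(array([649.2, 134.4, 123. ]), array([610.3, 129.6, 120. ]), np.float64(39.191369729281455), np.float64(6.994351096063228))
```

```bash
python3 -c "
from h import *
plan([597.2,62.7,232],160.1,9)"
```

```text
[np.float64(-0.0015), np.float64(0.0107), np.float64(-0.0014)] rz -0.1596
[np.float64(-0.0032), np.float64(0.0103), np.float64(-0.0014)] rz -0.1596
[np.float64(-0.0048), np.float64(0.0096), np.float64(-0.0014)] rz -0.1596
[np.float64(-0.0063), np.float64(0.0088), np.float64(-0.0014)] rz -0.1596
[np.float64(-0.0076), np.float64(0.0076), np.float64(-0.0014)] rz -0.1596
[np.float64(-0.0087), np.float64(0.0063), np.float64(-0.0014)] rz -0.1596
[np.float64(-0.0096), np.float64(0.0049), np.float64(-0.0014)] rz -0.1596
[np.float64(-0.0102), np.float64(0.0033), np.float64(-0.0014)] rz -0.1596
[np.float64(-0.0106), np.float64(0.0016), np.float64(-0.0014)] rz -0.1596
```

```bash
python3 -m jog '[-0.0015,0.0107,-0.0015,0,0,-0.16,-0.3,-0.003,0.0103,-0.0015,0,0,-0.16,-0.3,-0.005,0.0097,-0.0015,0,0,-0.16,-0.3,-0.0063,0.0088,-0.0015,0,0,-0.16,-0.3,-0.0076,0.0076,-0.0015,0,0,-0.16,-0.3]'; python3 -m jog '[-0.0087,0.0063,-0.0015,0,0,-0.16,-0.3,-0.0096,0.005,-0.0015,0,0,-0.16,-0.3,-0.0102,0.0033,-0.0015,0,0,-0.16,-0.3,-0.0106,0.0016,-0.0015,0,0,-0.16,-0.3,0,0,0,0,0,0,-0.3]'; python3 -c "
from h import *
for i in range(3): robot.grab_frame('top');print(st()[1:])
plan([597.2,62.7,170],160.1,1)"
```

```text
t: 19.0
position: [555.0, 75.1, 222.8]
orientation: [-3.142, -0.0, 2.161]
ft_force: [-0.3, 0.4, -0.5]
opening: 55.3
t: 19.62
position: [595.3, 59.6, 228.7]
orientation: [3.141, -0.0, 2.794]
ft_force: [-0.1, -0.1, -0.5]
opening: 55.5
(array([594.8,  59.6, 228.6]), np.float64(2.7914344341658284))
(array([594.6,  59.6, 228.7]), np.float64(2.791249198839265))
(array([594.5,  59.6, 228.8]), np.float64(2.7918756968364313))
[np.float64(-0.0014), np.float64(0.0039), np.float64(0.0588)] rz -0.0024
```

```bash
python3 -m jog '[-0.0014,0.0038,0,0,0,-0.002,-0.3,0,0,0.02,0,0,0,-0.3,0,0,0.02,0,0,0,-0.3,0,0,0.019,0,0,0,-0.3,0,0,0,0,0,0,-0.3]'; python3 -m jog '[0,0,0,0,0,0,1,0,0,0,0,0,0,1,0,0,0,0,0,0,1]'
```

```text
t: 20.4
position: [596.9, 62.4, 169.0]
orientation: [-3.141, -0.002, 2.796]
ft_force: [-0.5, -0.3, 0.8]
opening: 55.4
t: 20.78
position: [597.9, 62.2, 171.0]
orientation: [3.141, 0.001, 2.797]
ft_force: [-2.0, 0.1, 7.3]
opening: 34.9
```

```bash
python3 -m jog '[0,0,0,0,0,-0.05,1,0,0,0,0,0,-0.08,1,0,0,0,0,0,-0.08,1,0,0,0,0,0,-0.08,1]';python3 -c "
from h import *
s=robot.state();print(s['ft_torque'],s['q'])"; python3 -m jog '[0,0,0,0,0,-0.08,1,0,0,0,0,0,-0.08,1,0,0,0,0,0,-0.08,1,0,0,0,0,0,-0.08,1]';python3 -c "
from h import *
s=robot.state();print(s['ft_torque'],s['q'])"; 
```

```text
t: 21.28
position: [597.9, 62.1, 171.0]
orientation: [3.141, 0.001, 3.089]
ft_force: [-3.3, 0.3, 7.7]
opening: 35.1
[ 0.   0.6 -0.3] [-0.3  0.6  0.1  1.7 -0.1  0.9  1.4]
t: 21.78
position: [597.9, 62.1, 171.0]
orientation: [-3.142, 0.001, -2.874]
ft_force: [-2.9, 0.9, 6.5]
opening: 34.7
[-0.   0.5 -0.4] [-0.2  0.6 -0.   1.7  0.   0.9  1.6]
```

```bash
python3 -m jog '[0,0,0,0,0,-0.08,1,0,0,0,0,0,-0.08,1,0,0,0,0,0,-0.08,1,0,0,0,0,0,-0.06,1,0,0,0,0,0,0,1]'
python3 - <<'E'
from h import *
for n in("scene","top"):
    cv2.imwrite(f"pics/{n}5.png",robot.grab_frame(n)[:,:,::-1])
s=cv2.imread("pics/scene5.png");t=cv2.imread("pics/top5.png")
cv2.imwrite("pics/f5.png",np.hstack([cv2.resize(s[140:240,220:320],(400,400)),cv2.resize(t[140:240,170:270],(400,400))]))
s=robot.state();print(s['orientation'],s['ft_torque'],s['q'])
E
```

```text
t: 22.4
position: [597.9, 62.1, 171.0]
orientation: [-3.141, 0.001, -2.576]
ft_force: [-2.7, 0.7, 5.6]
opening: 34.6
[-3.1  0.  -2.6] [ 0.2  0.5 -0. ] [-0.1  0.6 -0.1  1.7  0.1  0.9  1.9]
```

View pics/f5.png

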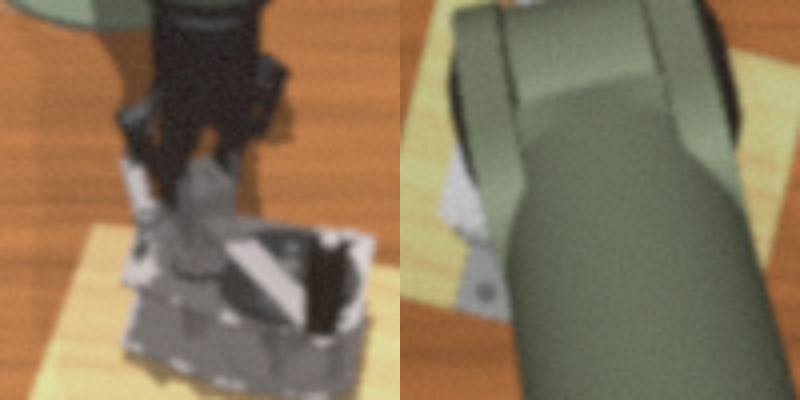

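```bash
python3 -m jog '[0,0,0,0,0,0,-0.3,0,0,0,0,0,0,-0.3,0,0,-0.02,0,0,0,-0.3,0,0,-0.04,0,0,0,-0.3]'; python3 -c "
from h import *
plan([440,60,240],-147.6,4)"
```

```text
t: 23.0
position: [596.8, 61.9, 229.6]
orientation: [3.141, -0.003, -2.576]
ft_force: [-0.2, 0.7, 1.1]
opening: 55.6
[np.float64(0.0334), np.float64(0.0206), np.float64(-0.0026)] rz -0.0001
[np.float64(0.0334), np.float64(0.0206), np.float64(-0.0026)] rz -0.0001
[np.float64(0.0334), np.float64(0.0206), np.float64(-0.0026)] rz -0.0001
[np.float64(0.0334), np.float64(0.0206), np.float64(-0.0026)] rz -0.0001
```

```bash
python3 -m jog '[0.033,0.02,0,0,0,0,-0.3,0.033,0.02,0,0,0,0,-0.3,0.033,0.02,0,0,0,0,-0.3,0.033,0.02,0,0,0,0,-0.3]'
python3 - <<'E'
from m import *
for n in("scene","top"):
    cv2.imwrite(f"pics/{n}6.png",robot.grab_frame(n)[:,:,::-1])
s=cv2.imread("pics/scene6.png");t=cv2.imread("pics/top6.png")
cv2.imwrite("pics/f6.png",np.hstack([cv2.resize(s[140:240,220:320],(400,400)),cv2.resize(t[140:240,170:270],(400,400))]))
E
```

```text
t: 23.5
position: [442.0, 58.8, 230.1]
orientation: [-3.141, 0.0, -2.577]
ft_force: [0.5, 0.1, 0.9]
opening: 55.6
```

View pics/f6.png

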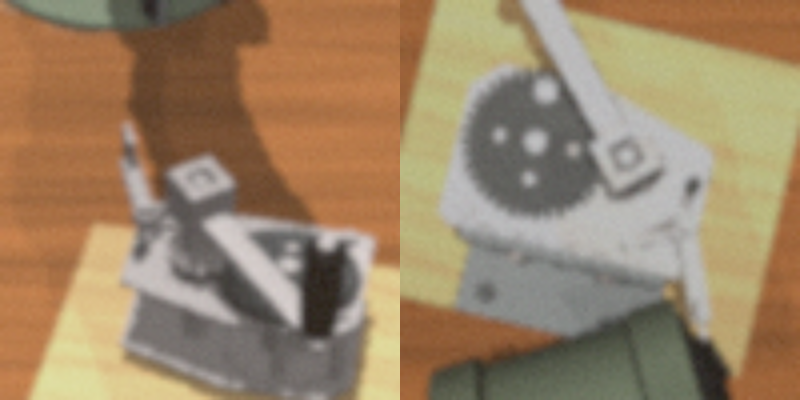

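```bash
cat >> m.py <<'E'
def dots(f,hub,pts,zs,th=140):
    g=cv2.cvtColor(cv2.imread(f),cv2.COLOR_BGR2GRAY).astype(float); r=[]
    H=pl("top",*blob(g,*hub,5,th),120)
    for p,z in zip(pts,zs):
        P=pl("top",*blob(g,*p,4,th if z>120 else 110),z); v=(P-H)[:2]; r.append((round(float(np.hypot(*v)),1),round(float(np.degrees(np.arctan2(v[1],v[0]))),2)))
    return r
c4=lambda x,y:(170+(x-400)/4,140+y/4)
E
python3 - <<'E'
from m import *
T=lambda x,y:uc(x,y,6,155,130)
z=[123,115,115,115]
for th in(140,150):
  print(dots("pics/top0.png",T(293,272),[T(285,196),T(237,282),T(302,328),T(350,267)],z,th))
  print(dots("pics/top6.png",c4(536,142),[c4(545,91),c4(499,135),c4(528,180),c4(573,149)],z,th))
E
```

```text
[(35.7, 6.27), (25.8, 98.48), (25.9, -170.91), (26.8, -82.49)]
[(35.9, -11.42), (26.0, 79.16), (26.0, 169.73), (26.5, -100.71)]
[(35.7, 6.42), (25.9, 98.49), (25.9, -171.09), (26.7, -82.5)]
[(36.0, -11.48), (26.0, 79.16), (26.0, 169.72), (26.5, -100.71)]
```

```bash
python3 - <<'E'
from m import *
T=lambda x,y:uc(x,y,6,155,130)
z=[123,115,115,115]
for f in("top2","top3","top4","top6","top0"):
  g=cv2.cvtColor(cv2.imread(f"pics/{f}.png"),cv2.COLOR_BGR2GRAY).astype(float)
  if f in("top2",): continue
  if f=="top3": H=(150+(580-400)/3.333,120+184/3.333);P=[(150+(a-400)/3.333,120+b/3.333) for a,b in((575,142),(549,190),(612,182))]
  if f=="top4": H=c4(536,142);P=[c4(530,91),c4(499,148),c4(573,139)]
  if f=="top6": H=c4(536,142);P=[c4(545,91),c4(499,135),c4(573,149),c4(528,180)]
  if f=="top0": H=T(293,272);P=[T(285,196),T(237,282),T(350,267),T(302,328)]
  print(f,np.round(blob(g,*H,5,140),2),[np.round(blob(g,*p,4,130 if i==0 else 110),2) for i,p in enumerate(P)])
  # rotation with a fixed axis
  A=np.array([613.3,127.7])
  print([ (lambda v:round(float(np.degrees(np.arctan2(v[1],v[0]))),2))((pl("top",*blob(g,*p,4,130 if i==0 else 110),123 if i==0 else 116)[:2]-A)) for i,p in enumerate(P)])
E
```

```text
top3 [203.4 174.9] [array([202. , 162.1]), array([194.3, 176.3]), array([213. , 174.2])]
[6.09, 97.8, -83.85]
top4 [203.4 175. ] [array([202. , 162.1]), array([194.3, 176.4]), array([213. , 174.2])]
[6.07, 98.49, -84.02]
top6 [203.4 175. ] [array([206. , 162.2]), array([194.4, 173.3]), array([212.9, 176.9]), array([201.8, 184.2])]
[-11.5, 79.23, -100.79, 170.15]
top0 [203.3 175. ] [array([201.9, 162.1]), array([194.3, 176.4]), array([213. , 173.9]), array([204.9, 184.3])]
[6.66, 98.64, -82.64, -170.96]
```

```bash
python3 - <<'E'
from m import *
a=np.mean([robot.grab_frame("top").astype(float) for _ in range(10)],0)[:,:,::-1]
cv2.imwrite("pics/avg6.png",a.astype(np.uint8)); g=a@[.114,.587,.299]
H=c4(536,142);P=[c4(545,91),c4(499,135),c4(528,180),c4(573,149)]
for th in(130,145,160):
  h=blob(g,*H,5,th);hh=pl("top",*h,120);b=blob(g,*P[0],5,th);v=(pl("top",*b,123)-hh)[:2]
  print(np.round(h,2),np.round(b,2),hh,np.hypot(*v),np.degrees(np.arctan2(v[1],v[0])))
D=[pl("top",*blob(g,*p,4,110),116)[:2] for p in P[1:]]
print([np.degrees(np.arctan2(*(d-hh[:2])[::-1])) for d in D])
v=D[0]-D[2];print("diam dots",np.degrees(np.arctan2(v[1],v[0]))-90,"centre",(D[0]+D[2])/2)
m=((g<125)).astype(np.uint8); m[:,:185]=0;m[:,224:]=0;m[:154]=0;m[196:]=0
cs=max(cv2.findContours(m,0,1)[0],key=cv2.contourArea);e=cv2.fitEllipse(cv2.convexHull(cs));print(e[0],pl("top",*e[0],115))
v=cv2.resize(a[145:210,175:240].astype(np.uint8),(600,600),interpolation=cv2.INTER_CUBIC);cv2.imwrite("pics/a6.png",v)
print(board("pics/avg6.png"))
E
```

```text
[203.4 175. ] [206.  162.2] [613.3 127.7 120. ] 35.965602580078944 -11.437199671695375
[203.3 175. ] [206.  162.2] [613.3 127.8 120. ] 36.013920602267014 -11.761553537617777
[203.4 175. ] [206.1 162.3] [613.2 127.6 120. ] 36.029584848369126 -11.53383169923897
[np.float64(79.00645272683089), np.float64(169.87267487636552), np.float64(-100.73473062792453)]
diam dots -10.862772929151205 centre [613.2 127.3]
(203.40692138671875, 174.70152282714844) [614.5 128.1 115. ]
[(np.float64(-13.2), np.int64(44)), (np.float64(-13.97), np.int64(44))]
```

View pics/a6.png

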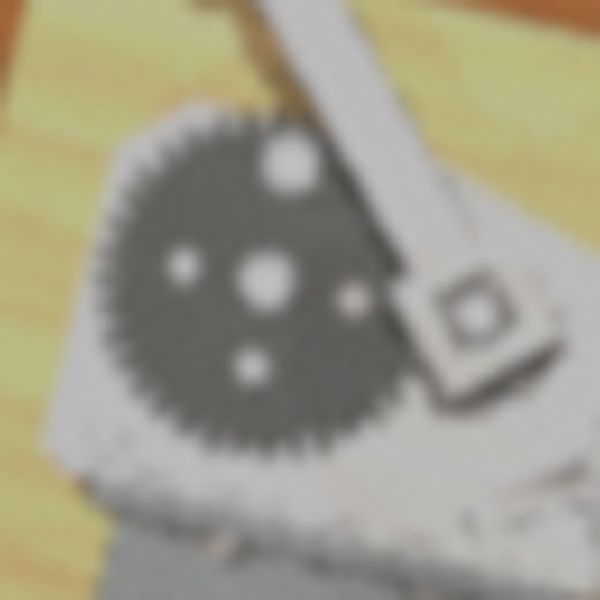

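```bash
python3 -m jog '[-0.033,-0.02,0,0,0,0,-0.3,-0.033,-0.02,0,0,0,0,-0.3,-0.033,-0.02,0,0,0,0,-0.3,-0.033,-0.02,0,0,0,0,-0.3,0,0,0,0,0,0,-0.3]'; python3 -c "
from h import *
plan([597.2,62.5,170],-147.6,1)"
```

```text
t: 24.72
position: [599.2, 61.9, 229.0]
orientation: [3.141, -0.0, -2.577]
ft_force: [-0.9, 0.1, -0.4]
opening: 55.7
[np.float64(0.0014), np.float64(0.0016), np.float64(0.059)] rz -0.0008
```

```bash
python3 -m jog '[0.0005,0.0005,0.02,0,0,0,-0.3,0,0,0.02,0,0,0,-0.3,0,0,0.018,0,0,0,-0.3,0,0,0,0,0,0,-0.3]'; python3 -m jog '[0,0,0,0,0,0,1,0,0,0,0,0,0,1,0,0,0,0,0,0,1]'; python3 -m jog '[0,0,0,0,0,-0.05,1,0,0,0,0,0,-0.05,1,0,0,0,0,0,0,1]';python3 -c "
from h import *
s=robot.state();print(s['ft_torque'],s['q'])"
```

```text
t: 25.22
position: [596.0, 62.0, 170.9]
orientation: [3.141, -0.002, -2.576]
ft_force: [-0.2, 0.8, 0.5]
opening: 55.9
t: 25.6
position: [597.3, 61.9, 172.9]
orientation: [-3.141, 0.001, -2.577]
ft_force: [-1.9, -2.1, 6.9]
opening: 35.3
t: 25.98
position: [597.3, 61.8, 172.9]
orientation: [-3.141, 0.001, -2.476]
ft_force: [-1.3, -1.9, 5.6]
opening: 35.0
[-0.5  0.2 -0.1] [-0.1  0.5 -0.1  1.7  0.1  0.9  2. ]
```

```bash
python3 -m jog '[0,0,0,0,0,0,-0.3,0,0,0,0,0,0,-0.3,0,0,-0.02,0,0,0,-0.3,0,0,-0.04,0,0,0,-0.3,0,0,0,0,0,0,-0.3]'; python3 -m jog '[0.035,0.017,0,0,0,0,-0.3,0.035,0.017,0,0,0,0,-0.3,0.035,0.017,0,0,0,0,-0.3,0.035,0.017,0,0,0,0,-0.3,0,0,0,0,0,0,-0.3]'
python3 - <<'E'
from m import *
cv2.imwrite("pics/scene7.png",robot.grab_frame("scene")[:,:,::-1])
a=np.mean([robot.grab_frame("top").astype(float) for _ in range(8)],0)[:,:,::-1]
cv2.imwrite("pics/avg7.png",a.astype(np.uint8)); g=a@[.114,.587,.299]
H=c4(536,142);P=[c4(547,91),c4(499,133),c4(526,179),c4(573,151)]
for th in(145,160):
  h=blob(g,*H,5,th);hh=pl("top",*h,120);b=blob(g,*P[0],5,th);v=(pl("top",*b,123)-hh)[:2]
  print(np.round(h,2),np.round(b,2),hh,np.hypot(*v),np.degrees(np.arctan2(v[1],v[0])))
D=[pl("top",*blob(g,*p,4,110),116)[:2] for p in P[1:]]
print([np.degrees(np.arctan2(*(d-hh[:2])[::-1])) for d in D])
v=D[0]-D[2];print("diam dots",np.degrees(np.arctan2(v[1],v[0]))-90,"centre",(D[0]+D[2])/2)
s=cv2.imread("pics/scene7.png")
v=np.hstack([cv2.resize(s[140:240,220:320],(400,400)),cv2.resize(a[140:240,170:270].astype(np.uint8),(400,400))]);cv2.imwrite("pics/f7.png",v)
w=lambda x,y:np.array([597,62.6])+Rz(np.radians(-13.2))@[x,y]
for n in("top","scene"): print(n,"tab out",proj(n,[*w(-93.5,-73),150]),"boss top home",proj(n,[597,62.6,193]))
E
```

```text
t: 26.6
position: [598.1, 62.4, 234.7]
orientation: [-3.139, 0.004, -2.476]
ft_force: [-0.4, -0.2, -0.9]
opening: 55.3
t: 27.22
position: [442.7, 28.6, 231.9]
orientation: [3.142, -0.001, -2.477]
ft_force: [0.3, 0.1, -0.8]
opening: 55.5
[203.3 175. ] [208.6 161.1] [613.3 127.7 120. ] 41.23927811929008 -20.507785549233912
[203.4 175. ] [206.  162.5] [613.1 127.5 120. ] 35.359425380018244 -11.387604133217609
[np.float64(78.21947151202889), np.float64(168.39093376118024), np.float64(-102.48168413282126)]
diam dots -12.136705796163483 centre [612.9 127.1]
top tab out [244.3 220. ] boss top home [225.5 178.8]
scene tab out [251.7 172.6] boss top home [269.5 183.7]
```

View pics/f7.png

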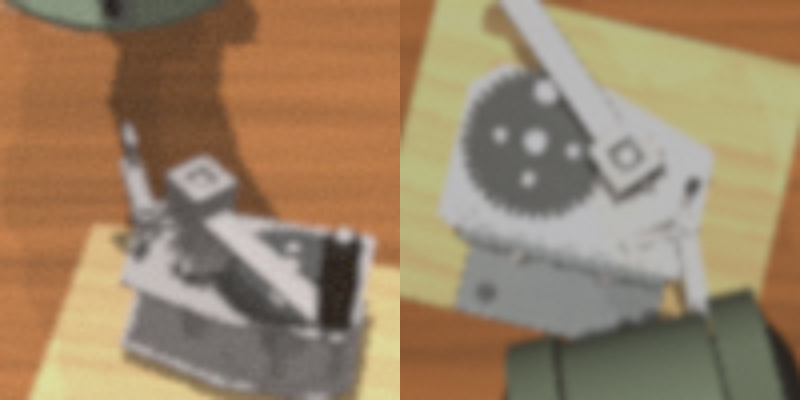

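```bash
python3 -c "
from bench import robot
print(robot.hand_in())"
```

```text
the job is handed in; nothing more can be done
None
```

I put the crank on the shaft with the pawl still in, flipped the pawl out, wound the shaft back about 58°, and handed the job in at about 28 s. The gripper was clear of everything by then.

- **Crank:** I pressed it down and turned it counterclockwise until it dropped. It came down to a hard stop at 168 mm tool height, which matches the collar. In the last scene image the top of the boss was within 1 px of where it should be when home. I turned about 0.2 rad past the drop point before noticing, then turned back a little to seat it. Pressing to confirm the seat, the wrist force reached about 71 N (limit 120 N).
- **Pawl:** In the last scene image the tab was within about 1 px of its fully-out position. The shaft then turned counterclockwise at about 0.3–0.4 N m. The push force itself was too small to read.
- **Strap bolt:** At the end the bolt's outline merged with the crank bar in the top view, so my direct reading failed. From the last clear reading plus the rotation of the gear's dots, it points at about -12.1° to -12.9°, against a target of -13.2°. I estimate it is within about 1° of straight out. The dots disagreed with each other by up to about 1°, and the two cameras' positions by 3–4 mm in y. I worked from the top view and from contact.

The robot touched none of the other parts on the bench.

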